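# Bed the crinkle-cutter block down on its spacer bars

## Robot

A 6-joint arm with a two-finger parallel gripper is mounted at the origin on the work surface. World frame = base frame: x ahead of the robot, y to its left, z up, the work surface at z = 0. Lengths are in m, angles in rad, forces in N, time in s.
With the tool pointing down it reaches from about 0.275 to 1 m from the base axis. Payload 8.4 kg.
Tool frame: the origin (TCP) lies on the centre line of the jaws, within the pads' length; the fingertips stand 19 mm ahead of it and the grasp point (between the pads) is the TCP; z points along the fingers, y is the direction in which the jaws open and shut (so a half turn about z gives the same grasp; the last joint's range is limited). The gripper opens to 85 mm and grips with 20 to 120 N. Pads are 22 mm wide; open, the fingers measure 114 mm over their backs; the gripper's body (76 mm by 85 mm) begins 54 mm behind the grasp point. The pads swing forward as they close: fully open they stand 13 mm farther back than shut.
Start: joints at [1.21, 0.353, 1.633, -0, 1.155, -0.002], TCP at [0.219, 0.585, 0.25] pointing down, gripper open.
Joint ranges: [-2.63, 2.63], [-0.92, 2.1], [0.06, 2.66], [-1.3, 4.44], [0, 2.69], [-3.02, 3.02]. Speed limits (rad/s): [2.22, 2.22, 2.79, 3.14, 3.14, 3.14].

## Interface

Orientations are given as [roll, pitch, yaw] about the fixed x, y, z axes, in that order (R = Rz(yaw) Ry(pitch) Rx(roll)).
In Python, from cell import state, get_image, camera_params, close_job gives the robot as it stands.
- The arm moves only by the tool send_rows, never from a script. Its argument "plan" is a list that holds one entry, the list of rows, each a list of 5 numbers: the shift along the tool's x, y, z in m, then the turn about the tool's z in degrees, then the opening, from 0 (shut) to 1 (fully open). A call has 1 to 20 rows; each row is the pose to reach, as a shift and turn from the pose commanded when the call began, along the tool's axes at that moment; what a row does not reach only later rows make up. A row lasts 1/10 s, in which the tool goes at most 50 mm and 8.59 degrees, less where a joint would pass 70% of its speed; a pose out of reach is approached as far as the arm can. A call with a gripper value outside its range is refused whole. The fingers move at their own pace and stop on an object; "force" is the grip in N (left out, the last holds). Time passes only in rows, so rows that repeat a pose let the fingers close. It gives the time, the measured TCP pose, the force and the opening at its end, in the units of the state.
- state(): the state, without advancing time (a new reading comes with each control period).
- get_image(name): name is "scene" or "side" or "wrist"; returns the picture (420x560x3 uint8, blue, green, red); there is no depth.
- camera_params(name): a dict with "mtx" (3x3 intrinsics, pixels), "world_to_cam" (4x4, takes a point from world to camera coordinates); the wrist camera has in their place "mount" (4x4, takes a point from camera to tool coordinates, whose origin is the TCP and whose axes are the flange's). Camera axes: x right, y up, looking along -z (the intrinsics and any distortion apply to the point x, -y, -z); pixel columns grow to the right and rows downward; lengths in m; the calibration is good to about 2 mm. A picture is of the moment at which its call begins: read the wrist's pose just before it. camera_params takes no time and is no camera call.
- close_job(): hands the job in, once; it reports no verdict.
The state is a dict: "time_s": time; "joints": joint angles; "qd": joint speeds; "joint_efforts": joint torques, N m; "ee_pos": TCP position; "ee_rot": TCP orientation; "force": force on the tool from outside, world axes, zero at the start; "moment": the same for the moment, N m; "finger_gap": finger opening in m.
Only numpy, scipy, OpenCV 4.12 (cv2) and the standard library are available. Lean on these libraries where they do the work, as an engineer would, in place of code of your own. Each camera call takes 0.05 s, during which the arm holds its last target.

## Task

The white blade block sits too high in the cutter's vise. Slide the two spacer bars beneath it all the way in against the stop at the back, then press the block down by its flat ends, firmly but without banging or forcing it, until it sits tight on both bars and neither can slide any more. Let go and leave the other things on the table as they are.

Things in the scene. Friction and masses are not known exactly. Their poses are not given: they have to be found in the camera images.
- vise: Vise bolted to the table, anywhere, any yaw. Origin: centre of its footprint on the table; x from its open front (robot side) to its back, y to the left jaw, z up. Base plate 15 mm thick, x -85 to 75, y -100 to 100 mm. Jaws: |y| 59.5 to 85.5 mm, x -46 to 46, top 50 mm above the table. Screw handle out to y = -140 mm. Inside each jaw a 12.5 mm wide groove for a bar, open to the front
- stop (a point): middle of the front face of the stop wall that closes both grooves at the back: vise x = +60 mm, on the base plate (15 mm above the table); wall 124 mm long, its top 37 mm above the table
- die: White block with a row of steel blades, 70 (x) x 118 (y) x 32 mm high, gripped between the jaws above the bars. Origin: centre of underside; axes as the vise's when level. Starts 4 to 10 mm too high. The jaws let it move only straight up and down, and their friction keeps it where it is left. Seated, its underside is 33 mm above the table. More than 45 N pressed on it would damage it
- die_left (a point): centre of the flat top of the block's left (+y) end, where to press: x = 0, y = +46 mm of the block; flat from y = 24 to 59 mm (blades, 5 mm high, only within 23 mm of the middle). Some 9 to 14 N down moves the block; seated, this top is 65 mm above the table and it stops hard. A press of about 20 N, felt after it has stopped, leaves it bearing on both bars
- die_right (a point): the same on the block's right (-y) end, y = -46 mm
- bar_left: Left spacer bar, plain loose steel, 120 mm (its x, along the groove) x 10 x 18 mm high, 0.13 to 0.21 kg, lying on the base plate in the left groove (vise y = +53 mm) under the block. Origin: centre of underside. Starts 18 to 40 mm out to the front; home against the stop its origin is at vise x = 0. Slides at 1 to 2 N while the block is up; never push it with over 35 N
- bar_right: Right spacer bar, the same, in the right groove (vise y = -53 mm)
- bar_left_front (a point): centre of the left bar's front end face (10 wide, 18 mm high, facing the robot side), 60 mm before the bar's origin, 24 mm above the table; push here towards vise +x. Home, it is at vise x = -60 mm, 25 mm in front of the block
- bar_right_front (a point): the same for the right bar
- spare_bar: Bystander, leave alone: short thick steel bar 80 x 14 x 10 mm lying left of the vise; origin centre of underside
- brush: Bystander, leave alone: cleaning brush, 160 mm long, lying left of the vise; origin centre of underside
- tumbler: Bystander, leave alone: steel tumbler, 64 mm across, 75 mm high, standing behind the vise; origin centre of underside
- salt_jar: Bystander, leave alone: glass jar with white cap, 56 mm across, 75 mm high, standing behind the vise; origin centre of underside
- squash: Bystander, leave alone: pale green pear-shaped squash, 80 mm across, 94 mm high, standing right of the vise; origin centre of underside
- spoon: Bystander, leave alone: 200 mm spoon lying to the right, near the robot; origin centre of underside
Things that resemble listed ones, but are neither listed nor needed, are in the scene too. Leave any pink or yellow look-alike of the bar_left alone. What is shaped like the bar_right but red or yellow is not meant.

How it is judged:
On the way, in this order (a step that is already met when the one before it is completed fails the run):
1. both bars are home against the stop (within 3 mm) while the block is still up, not gripping them (x of each of bar_left, bar_right in the frame of vise above -0.003 m and contact force between die and bar_left below 0.5 N and contact force between die and bar_right below 0.5 N), for 0.1 s.
2. the block is down on both bars, gripping each with more than 2 N (x of each of bar_left, bar_right in the frame of vise above -0.003 m and contact force between die and bar_left above 2 N and contact force between die and bar_right above 2 N), for 0.2 s.
At the end, for the whole second after the job is handed in: Both bars lie in their grooves within 3 mm of the stop, the block is at rest, and bears on each bar with more than 2 N so that neither slides, with nothing pressing on it (all of step 2 and z of each of bar_left, bar_right in the frame of vise below 0.017 m and linear speed of die below 0.005 m/s and contact force between the fingers and anything else below 0.2 N); the robot touches nothing.
It fails at once if the block is pressed with more than 45 N (contact force between any of the fingers, the arm and die above 45 N).
It fails at once if a bar is pushed with more than 35 N (contact force between any of the fingers, the arm and bar_left above 35 N or contact force between any of the fingers, the arm and bar_right above 35 N).
It fails at once if a bystander is moved by more than 30 mm (distance of any of spare_bar, brush, tumbler, salt_jar, squash, spoon from where it was at the start of the episode above 0.03 m).
It also fails if it takes over 48 s, if anything falls off the work surface, if the arm or the gripper's body presses on something with over 40 N, if the wrist force passes 120 N, or if a joint passes its speed limit or range.

## Working session

There is one attempt and no reset: what is moved stays moved. The work goes in short steps, Python scripts to look and compute and a tool call to move; the robot and the scene stay as the last step left them, time stands still between calls to the robot, and variables do not carry over. Pictures are saved under pics/ and viewed, and the job is handed in when it is done.

Besides the shell and the picture viewer there is one more tool, called as a command line: name --argument value ..., lists and objects as JSON in quotes. send_rows: Moves the arm, as the interface text tells. Its arguments: {"type":"object","properties":{"plan":{"type":"array"},"force":{"type":"number"}},"required":["plan"]}

```bash
ls; mkdir -p pics
python3 - <<'E'
from cell import *
import cv2,numpy as np
s=state();print(s)
for n in ("scene","side","wrist"):
    cv2.imwrite(f"pics/{n}0.png",get_image(n));p=camera_params(n);print(n,{k:np.round(v,4).tolist() if not isinstance(v,str) else v for k,v in p.items()})
E
```

```text
pics
{'time_s': 0.0, 'joints': array([ 1.20959614e+00,  3.53681200e-01,  1.63414561e+00, -1.66463909e-05,
        1.15521686e+00, -2.41099620e-03]), 'qd': array([ 3.06968306e-04,  4.94697707e-05, -1.65696784e-03, -1.41063132e-04,
       -2.71098336e-04,  1.99789594e-03]), 'joint_efforts': array([-8.33275881e-04, -6.05247545e+01, -3.42065299e+01, -1.24833496e-04,
        9.49390931e-03,  7.51240009e-06]), 'ee_pos': array([0.21931029, 0.58476407, 0.24953612]), 'ee_rot': array([-3.14014160e+00,  1.17212748e-05,  2.78281021e+00]), 'force': array([0.10622805, 0.44723389, 0.14702529]), 'moment': array([-0.00255863,  0.00888453, -0.01185931]), 'finger_gap': 0.0861293000646598}
scene {'mtx': [[471.9178, 0.0, 279.4954], [0.0, 471.9178, 201.0812], [0.0, 0.0, 1.0]], 'world_to_cam': [[-0.0209, 0.9998, -0.0051, 0.0094], [-0.8616, -0.0154, 0.5074, 0.4686], [0.5072, 0.0149, 0.8617, -1.7035], [0.0, 0.0, 0.0, 1.0]]}
side {'mtx': [[484.472, 0.0, 274.408], [0.0, 484.472, 211.0677], [0.0, 0.0, 1.0]], 'world_to_cam': [[0.9433, -0.3316, 0.0155, -0.5403], [0.2278, 0.6806, 0.6963, -0.1798], [-0.2415, -0.6533, 0.7175, -0.9906], [0.0, 0.0, 0.0, 1.0]]}
wrist {'mtx': [[347.3867, 0.0, 283.2104], [0.0, 347.3867, 200.9916], [0.0, 0.0, 1.0]], 'mount': [[-0.0008, 0.9444, 0.3287, 0.0847], [1.0, 0.0009, -0.0004, 0.0002], [-0.0007, 0.3287, -0.9444, -0.1237], [0.0, 0.0, 0.0, 1.0]]}
```

View pics/scene0.png

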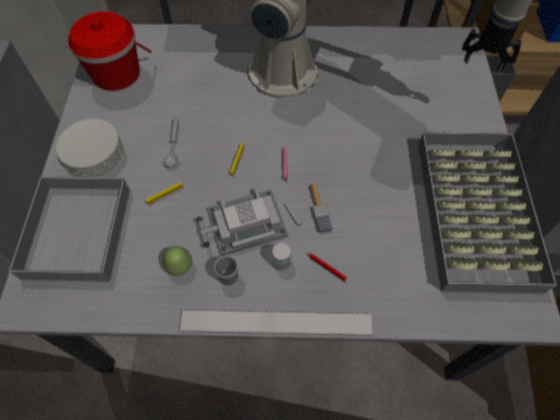

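View pics/side0.png

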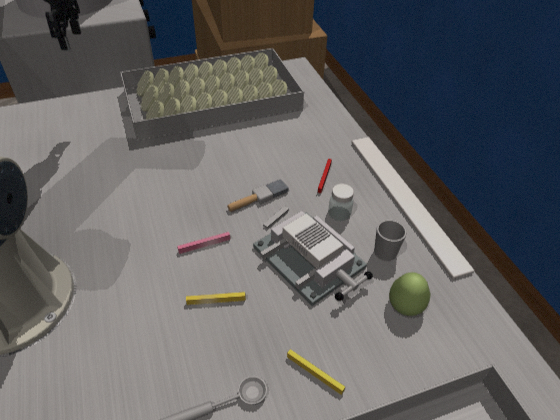

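View pics/wrist0.png

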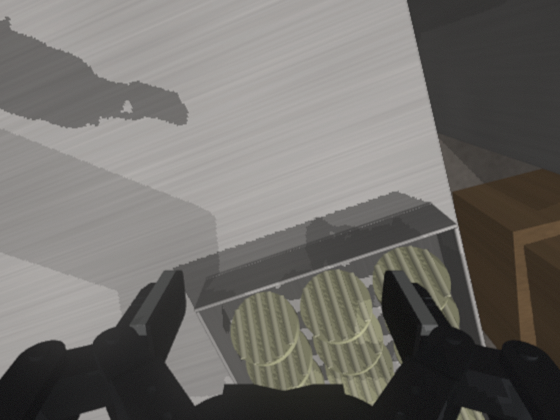

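The scene view shows the vise at about (245,222), handle towards (203,232). Yellow bars are at (237,158) and (164,192), pink at (285,163), red at (327,266); none of these is wanted. The wanted steel bars are inside the vise. I'll zoom in on it.

Run:
```python
import cv2
a=cv2.imread("pics/scene0.png")[180:270,185:320];b=cv2.imread("pics/side0.png")[195:310,235:385]
cv2.imwrite("pics/c1.png",cv2.resize(a,None,fx=5.8,fy=5.8,interpolation=cv2.INTER_CUBIC))
cv2.imwrite("pics/c2.png",cv2.resize(b,None,fx=5,fy=5,interpolation=cv2.INTER_CUBIC))
```

```text
(no output)
```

View pics/c1.png

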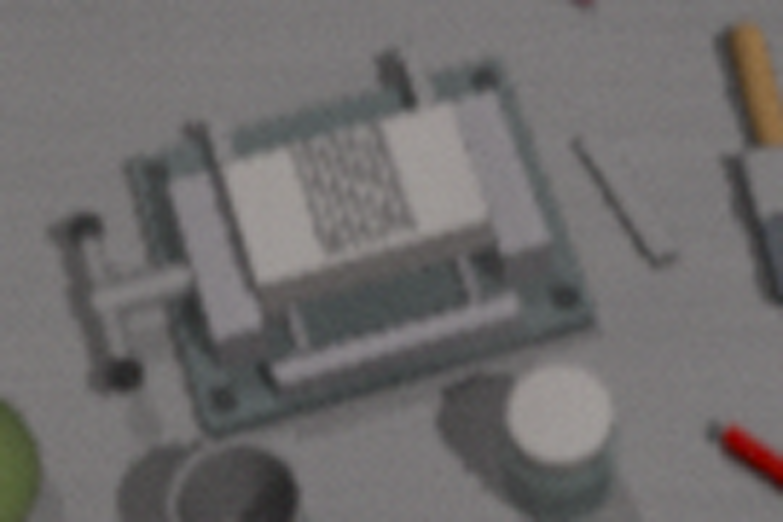

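View pics/c2.png

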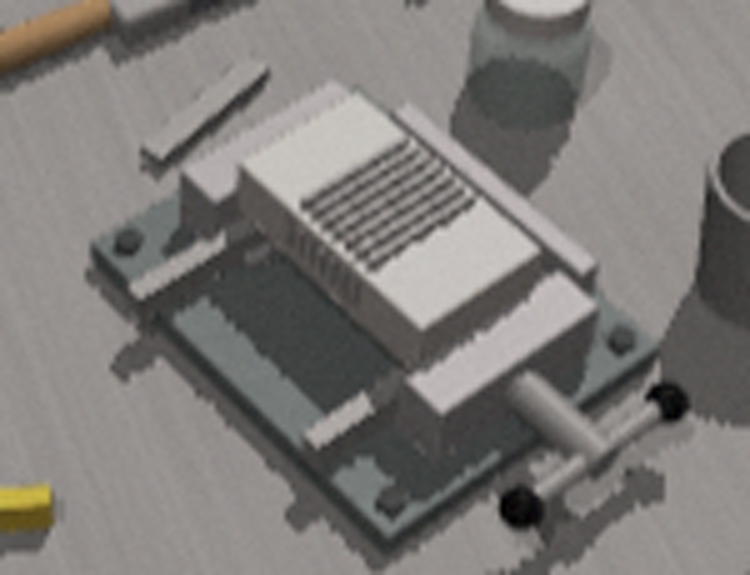

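The crops show the vise front facing up-image (towards the robot). Two grey bars stick out of its front, the left one further. The white block is between the jaws, and the spare bar lies left of the vise at crop (620,200). Next: a rough pose from the plate corners.

```bash
cat > h.py <<'E'
import numpy as np,cv2
from cell import *
from scipy.spatial.transform import Rotation as Rn
def cam(name,s=None):
    p=camera_params(name);K=np.array(p["mtx"])
    d=p.get("dist",None)
    if name=="wrist":
        T=np.eye(4);T[:3,:3]=Rn.from_euler("xyz",s["ee_rot"]).as_matrix();T[:3,3]=s["ee_pos"]
        W=np.linalg.inv(T@np.array(p["mount"]))
    else: W=np.array(p["world_to_cam"])
    return K,W
def ray(K,W,uv,z):
    d=np.array([(uv[0]-K[0,2])/K[0,0],-(uv[1]-K[1,2])/K[1,1],-1.]);R=W[:3,:3];c=-R.T@W[:3,3];w=R.T@d
    return c+w*(z-c[2])/w[2]
def proj(K,W,P):
    q=W[:3,:3]@np.array(P)+W[:3,3];return K[0,0]*q[0]/-q[2]+K[0,2],K[1,1]*-q[1]/-q[2]+K[1,2]
def tri(o):
    A=np.zeros((3,3));b=np.zeros(3)
    for K,W,uv in o:
        a=ray(K,W,uv,0);R=W[:3,:3];c=-R.T@W[:3,3];d=(a-c)/np.linalg.norm(a-c);M=np.eye(3)-np.outer(d,d);A+=M;b+=M@c
    return np.linalg.solve(A,b)
def fit(mod,wor):
    # vise (x,y)-> world rigid 2D
    m=np.array(mod,float);w=np.array(wor,float)[:,:2];mc=m.mean(0);wc=w.mean(0);a=m-mc;b=w-wc
    th=np.arctan2((a[:,0]*b[:,1]-a[:,1]*b[:,0]).sum(),(a*b).sum());R=np.array([[np.cos(th),-np.sin(th)],[np.sin(th),np.cos(th)]])
    t=wc-R@mc;return t,th,np.linalg.norm(w-(m@R.T+t),axis=1)*1000
E
cat > a.py <<'E'
from h import *
K,W=cam("scene")
c=[(130,160),(498,60),(595,325),(205,432)]
w=[ray(K,W,(u/5.8+184.6,v/5.8+179.6),.015) for u,v in c]
print(np.round(w,3)); print(fit([(-.085,-.1),(-.085,.1),(.075,.1),(.075,-.1)],w))
K,W=cam("side")
c=[(385,540),(95,250),(655,350)]
w=[ray(K,W,(u/5+234.6,v/5+194.6),.015) for u,v in c]
print(np.round(w,3)); print(fit([(-.085,-.1),(-.085,.1),(.075,-.1)],w))
E
python3 a.py
```

```text
[[ 0.578 -0.212  0.015]
 [ 0.514 -0.026  0.015]
 [ 0.667  0.027  0.015]
 [ 0.728 -0.161  0.015]]
(array([ 0.62646331, -0.09162529]), np.float64(0.32454604180735386), array([1.09194757, 1.99467406, 1.53050941, 1.83367343]))
[[ 0.576 -0.216  0.015]
 [ 0.512 -0.033  0.015]
 [ 0.724 -0.164  0.015]]
(array([ 0.62274966, -0.09531181]), np.float64(0.34065727407774), array([2.32488516, 4.04441436, 2.93100096]))
```

Vise: about (0.625, -0.093), yaw about 0.33. I'll move to a hover near its front, turning the tool to align with the vise.

send_rows --plan '[[[-0.55,-0.55,0.05,-39.4,1],[-0.55,-0.55,0.05,-39.4,1],[-0.55,-0.55,0.05,-39.4,1],[-0.55,-0.55,0.05,-39.4,1],[-0.55,-0.55,0.05,-39.4,1],[-0.55,-0.55,0.05,-39.4,1],[-0.55,-0.55,0.05,-39.4,1],[-0.55,-0.55,0.05,-39.4,1],[-0.55,-0.55,0.05,-39.4,1],[-0.55,-0.55,0.05,-39.4,1],[-0.55,-0.55,0.05,-39.4,1],[-0.55,-0.55,0.05,-39.4,1],[-0.55,-0.55,0.05,-39.4,1],[-0.55,-0.55,0.05,-39.4,1],[-0.55,-0.55,0.05,-39.4,1],[-0.55,-0.55,0.05,-39.4,1],[-0.55,-0.55,0.05,-39.4,1],[-0.55,-0.55,0.05,-39.4,1]]]'

```text
time_s: 1.95
ee_pos: [0.5409, -0.1233, 0.1998]
ee_rot: [3.141, -0.001, -2.814]
force: [-0.6, 0.6, 0.1]
finger_gap: 0.0856
```

Run:
```python
from h import *
import pickle
s=state();print(s["time_s"],s["ee_pos"],s["ee_rot"],s["force"],s["finger_gap"])
im=get_image("wrist");cv2.imwrite("pics/w1.png",im);pickle.dump(s,open("s1.pkl","wb"))
```

```text
1.95 [ 0.54089822 -0.12327765  0.19975199] [ 3.14070629e+00 -9.57920112e-04 -2.81449674e+00] [-0.57971614  0.60503539  0.10295933] 0.08558304505200502
```

View pics/w1.png

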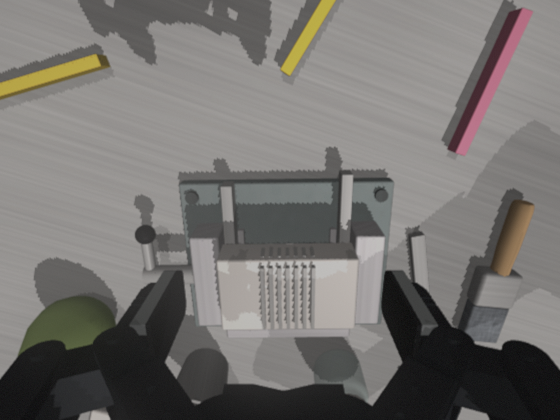

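The wrist view shows the vise front at the top. Plate front corners are at (181,181) and (393,179), bar ends at (227,186) and (346,172), the block at (220..357, 245..330).

Run:
```python
import cv2
a=cv2.imread("pics/w1.png")
cv2.imwrite("pics/w1c.png",cv2.resize(a[165:345,170:410],None,fx=3.3,fy=3.3,interpolation=cv2.INTER_CUBIC))
```

```text
(no output)
```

View pics/w1c.png

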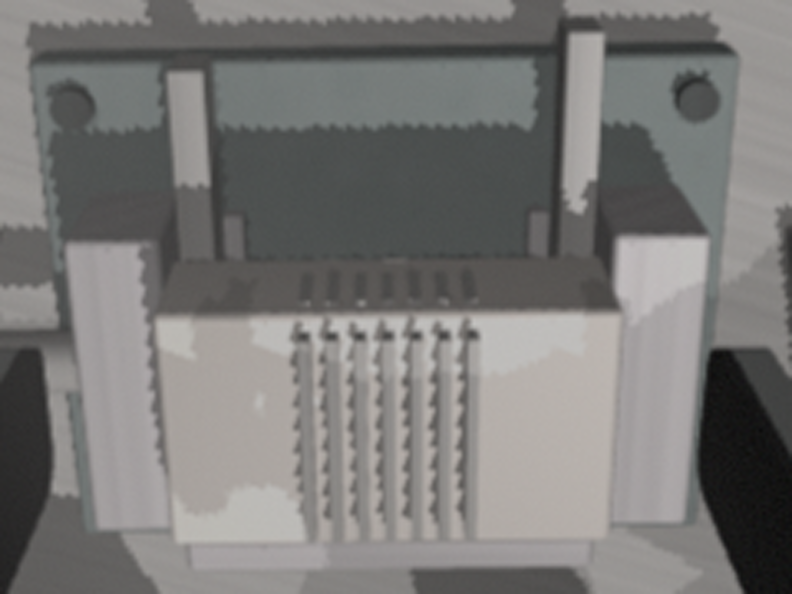

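```bash
cat > b.py <<'E'
from h import *
import pickle
s=pickle.load(open("s1.pkl","rb"));K,W=cam("wrist",s)
px=lambda p:(p[0]/3.3+169.65,p[1]/3.3+164.65)
P=[((67,242),.05,(-.046,-.0855)),((707,236),.05,(-.046,.0855)),((690,523),.05,(.046,.0855)),((93,530),.05,(.046,-.0855)),((32,62),.015,(-.085,-.1)),((739,55),.015,(-.085,.1))]
w=[ray(K,W,px(p),z) for p,z,m in P]
t,th,r=fit([m for *_,m in P],w);print(t,th,r)
R=np.array([[np.cos(th),-np.sin(th)],[np.sin(th),np.cos(th)]])
v=lambda p:(R.T@(p[:2]-t))*1000
for n,p,z in [("barR a",(168,70),.033),("barR b",(203,70),.033),("barL a",(567,33),.033),("barL b",(602,33),.033)]: print(n,v(ray(K,W,px(p),z)))
for z in (.069,.072,.075):
    c=[ray(K,W,px(p),z) for p in [(157,314),(620,311),(606,540),(175,543)]]
    print(z,[np.round(v(x),1).tolist() for x in c])
print("tcp",v(s["ee_pos"]))
E
python3 b.py
```

```text
[ 0.6240654  -0.09070562] 0.33825678764864303 [1.38514695 1.96766477 1.08899681 0.58703188 1.12779222 1.19477594]
barR a [-87.43863038 -57.54621566]
barR b [-87.32592823 -48.29831728]
barL a [-96.24832372  47.47624053]
barL b [-96.13706411  56.62906044]
0.069 [[-34.7, -57.9], [-34.1, 57.6], [35.3, 57.9], [34.8, -58.2]]
0.072 [[-36.3, -57.3], [-35.7, 56.9], [32.8, 57.2], [32.3, -57.6]]
0.075 [[-37.9, -56.6], [-37.4, 56.2], [30.3, 56.5], [29.8, -56.9]]
tcp [-89.2632846   -3.12785584]
```

Measured vise pose: (0.624, -0.0907), yaw 0.338. Bar fronts are at vise x = -87 (right) and -96 (left), y = ±52.5, which matches the description. The block top is about 70 mm high. I'll shut the fingers and go in front of the left bar.

send_rows --plan '[[[0.016,0.028,0.0,-0.64,0],[0.033,0.056,0.02,-0.64,0],[0.033,0.056,0.06,-0.64,0],[0.033,0.056,0.1,-0.64,0],[0.033,0.056,0.13,-0.64,0],[0.033,0.056,0.15,-0.64,0],[0.033,0.056,0.158,-0.64,0],[0.033,0.056,0.16,-0.64,0],[0.033,0.056,0.16,-0.64,0],[0.033,0.056,0.16,-0.64,0]]]' --force 40

```text
time_s: 3.0
ee_pos: [0.4928, -0.0805, 0.0414]
ee_rot: [-3.141, 0.002, -2.801]
force: [-0.3, -0.4, 1.5]
finger_gap: 0.0001
```

```bash
cat >> h.py <<'E'
t0=np.array([0.6240654,-0.09070562]);th0=0.33825678764864303
R0=np.array([[np.cos(th0),-np.sin(th0)],[np.sin(th0),np.cos(th0)]])
v0=lambda p:(R0.T@(np.array(p)[:2]-t0))*1000
def rep(n=None):
    s=state();f=s["force"];print(round(s["time_s"],2),"vise",np.round(v0(s["ee_pos"]),1),"z",round(s["ee_pos"][2]*1000,1),"F",np.round(R0.T@f[:2],1),round(f[2],1),"yaw err deg",round(np.degrees((s["ee_rot"][2]+np.pi-th0+np.pi)%(2*np.pi)-np.pi),2),"gap",round(s["finger_gap"],4))
    if n: cv2.imwrite(f"pics/{n}.png",get_image("wrist"))
E
python3 -c "from h import *;rep('w2')"
```

```text
3.0 vise [-120.5   53.2] z 41.4 F [-0.4 -0.3] 1.5 yaw err deg 0.12 gap 0.0001
```

View pics/w2.png

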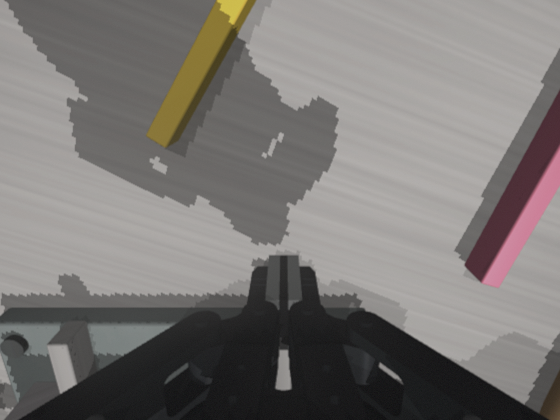

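The shut fingertips (285,260) stand in front of the left bar. Pushing now.

send_rows --plan '[[[-0.005,0,0.001,0,0],[-0.01,0,0.001,0,0],[-0.014,0,0.001,0,0],[-0.018,0,0.001,0,0],[-0.021,0,0.001,0,0],[-0.024,0,0.001,0,0]]]'

```text
time_s: 3.65
ee_pos: [0.5145, -0.0725, 0.0392]
ee_rot: [3.141, -0.001, -2.802]
force: [-3.0, -1.5, 2.1]
finger_gap: 0.0001
```

```bash
python3 -c "from h import *;rep('w3')"
```

```text
3.65 vise [-97.3  53.5] z 39.2 F [-3.4 -0.4] 2.1 yaw err deg 0.1 gap 0.0001
```

View pics/w3.png

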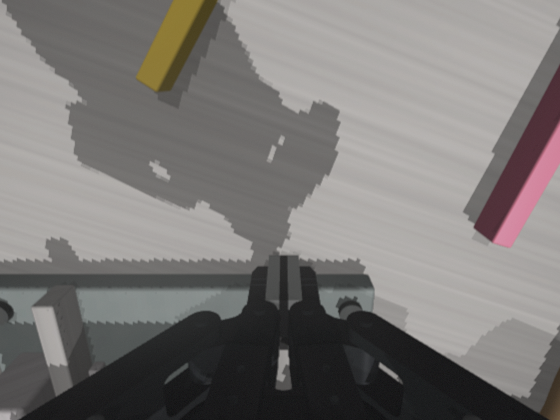

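send_rows --plan '[[[-0.003,0,0,0,0],[-0.006,0,0,0,0],[-0.009,0,0,0,0],[-0.012,0,0,0,0],[-0.015,0,0,0,0],[-0.018,0,0,0,0],[-0.02,0,0,0,0],[-0.021,0,0,0,0]]]'

```text
time_s: 4.5
ee_pos: [0.5346, -0.0655, 0.0393]
ee_rot: [-3.142, 0.0, -2.801]
force: [-1.0, -0.7, 0.0]
finger_gap: -0.0002
```

send_rows --plan '[[[-0.001,0,0,0,0],[-0.002,0,0,0,0]]]'

```text
time_s: 4.7
ee_pos: [0.5362, -0.0649, 0.0393]
ee_rot: [3.142, -0.0, -2.802]
force: [-1.9, -0.4, 0.1]
finger_gap: -0.0
```

```bash
python3 -c "from h import *;rep()"
```

```text
4.7 vise [-74.4  53.5] z 39.3 F [-1.9  0.3] 0.1 yaw err deg 0.1 gap -0.0
```

send_rows --plan '[[[-0.0007,0,0,0,0],[-0.0014,0,0,0,0]]]'

```text
time_s: 4.9
ee_pos: [0.5376, -0.0644, 0.0393]
ee_rot: [3.142, -0.0, -2.802]
force: [-1.2, -0.6, 0.2]
finger_gap: -0.0003
```

send_rows --plan '[[[-0.0005,0,0,0,0],[-0.001,0,0,0,0]]]'

```text
time_s: 5.1
ee_pos: [0.5385, -0.0641, 0.0393]
ee_rot: [3.142, -0.0, -2.802]
force: [-1.6, -0.3, 0.7]
finger_gap: 0.0002
```

send_rows --plan '[[[-0.0005,0,0,0,0],[-0.001,0,0,0,0]]]'

```text
time_s: 5.3
ee_pos: [0.5389, -0.0639, 0.0392]
ee_rot: [3.141, -0.001, -2.801]
force: [-5.0, -2.9, 4.2]
finger_gap: -0.0003
```

send_rows --plan '[[[-0.0004,0,0,0,0],[-0.0004,0,0,0,0]]]'

```text
time_s: 5.5
ee_pos: [0.5389, -0.0639, 0.0393]
ee_rot: [3.141, -0.002, -2.801]
force: [-5.0, -2.9, 4.8]
finger_gap: 0.0003
```

```bash
python3 -c "from h import *;rep()"
```

```text
5.5 vise [-71.4  53.5] z 39.3 F [-5.7 -1.1] 4.8 yaw err deg 0.12 gap 0.0003
```

The left bar is blocked at TCP vise x = -71.4 (predicted home -71) and the force is rising. Backing off and going to the right bar.

send_rows --plan '[[[0.01,0,0,0,0],[0.03,0,0,0,0],[0.043,0,0,0,0],[0.043,-0.03,0,0,0],[0.043,-0.07,0,0,0],[0.043,-0.1,0,0,0],[0.043,-0.106,0,0,0],[0.043,-0.106,0,0,0],[0.043,-0.106,0,0,0]]]'

```text
time_s: 6.4
ee_pos: [0.5339, -0.1772, 0.0391]
ee_rot: [3.141, -0.001, -2.802]
force: [-0.6, 0.4, 0.4]
finger_gap: 0.0001
```

```bash
python3 -c "from h import *;rep('w4')"
```

```text
6.4 vise [-113.8  -51.7] z 39.1 F [-0.4  0.6] 0.4 yaw err deg 0.09 gap 0.0001
```

View pics/w4.png

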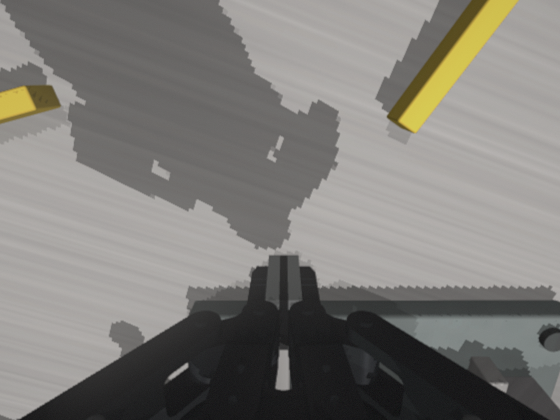

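send_rows --plan '[[[-0.005,-0.001,0,0,0],[-0.01,-0.001,0,0,0],[-0.013,-0.001,0,0,0],[-0.016,-0.001,0,0,0],[-0.019,-0.001,0,0,0],[-0.022,-0.001,0,0,0],[-0.025,-0.001,0,0,0],[-0.028,-0.001,0,0,0],[-0.031,-0.001,0,0,0],[-0.034,-0.001,0,0,0],[-0.036,-0.001,0,0,0],[-0.038,-0.001,0,0,0],[-0.039,-0.001,0,0,0]]]'

```text
time_s: 7.75
ee_pos: [0.572, -0.1657, 0.0393]
ee_rot: [-3.142, 0.0, -2.802]
force: [-0.9, 0.6, 0.3]
finger_gap: -0.0002
```

send_rows --plan '[[[-0.0005,0,0,0,0],[-0.001,0,0,0,0]]]'

```text
time_s: 7.95
ee_pos: [0.5727, -0.1655, 0.0393]
ee_rot: [3.142, -0.0, -2.802]
force: [-0.6, -0.7, 0.1]
finger_gap: -0.0001
```

send_rows --plan '[[[-0.0005,0,0,0,0],[-0.001,0,0,0,0]]]'

```text
time_s: 8.15
ee_pos: [0.5737, -0.1652, 0.0393]
ee_rot: [3.142, -0.0, -2.802]
force: [-0.4, -0.5, -0.3]
finger_gap: -0.0001
```

send_rows --plan '[[[-0.0005,0,0,0,0],[-0.001,0,0,0,0]]]'

```text
time_s: 8.35
ee_pos: [0.5745, -0.1649, 0.0393]
ee_rot: [3.142, -0.0, -2.802]
force: [-2.4, -2.1, 0.2]
finger_gap: 0.0001
```

```bash
python3 -c "from h import *;rep()"
```

```text
8.35 vise [-71.3 -53.5] z 39.3 F [-3.  -1.2] 0.2 yaw err deg 0.1 gap 0.0001
```

send_rows --plan '[[[-0.0006,0,0,0,0],[-0.0006,0,0,0,0]]]'

```text
time_s: 8.55
ee_pos: [0.5745, -0.1648, 0.0392]
ee_rot: [3.141, -0.001, -2.801]
force: [-4.2, -2.0, 2.1]
finger_gap: -0.0
```

send_rows --plan '[[[-0.0005,0,0,0,0],[-0.0005,0,0,0,0]]]'

```text
time_s: 8.75
ee_pos: [0.5746, -0.1648, 0.0392]
ee_rot: [3.141, -0.002, -2.801]
force: [-6.2, -3.7, 4.3]
finger_gap: -0.0002
```

```bash
python3 -c "from h import *;rep()"
```

```text
8.75 vise [-71.2 -53.4] z 39.2 F [-7.1 -1.4] 4.3 yaw err deg 0.12 gap -0.0002
```

The right bar is blocked at the same TCP x. Retreating up for a check view.

send_rows --plan '[[[0.01,0,0,0,0],[0.025,0,0,0,0],[0.025,0,-0.03,0,0],[0.025,0.01,-0.08,0,1],[0.025,0.03,-0.12,0,1],[0.02,0.0525,-0.15,0,1],[0.02,0.0525,-0.16,0,1],[0.02,0.0525,-0.16,0,1],[0.02,0.0525,-0.16,0,1]]]'

```text
time_s: 9.65
ee_pos: [0.5386, -0.1221, 0.1983]
ee_rot: [3.141, -0.001, -2.802]
force: [0.2, 0.2, 0.0]
finger_gap: 0.0848
```

Run:
```python
from h import *;import pickle
pickle.dump(state(),open("s2.pkl","wb"));rep("w5")
a=cv2.imread("pics/w5.png")
cv2.imwrite("pics/w5c.png",cv2.resize(a[165:345,170:410],None,fx=3.3,fy=3.3,interpolation=cv2.INTER_CUBIC))
```

```text
9.65 vise [-91.   -1.3] z 198.3 F [0.3 0.1] 0.0 yaw err deg 0.09 gap 0.0848
```

View pics/w5c.png

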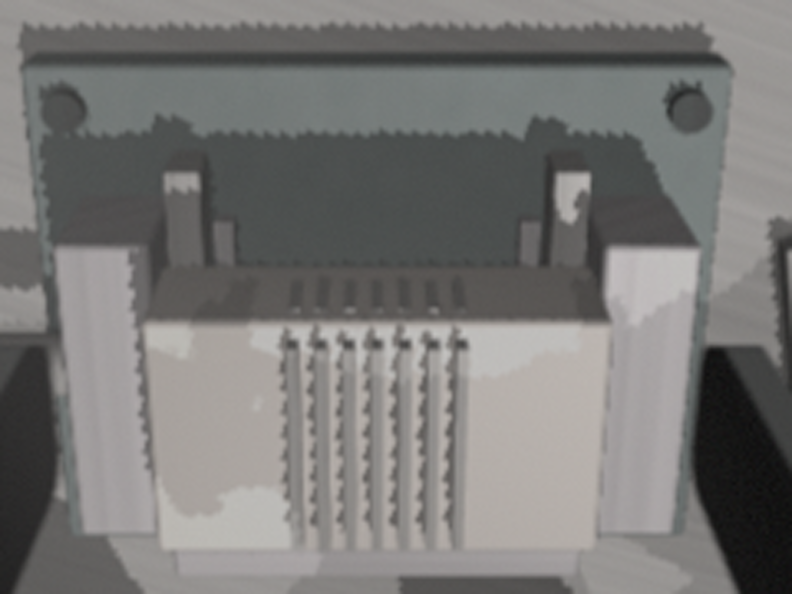

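Run:
```python
from h import *;import pickle
s=pickle.load(open("s2.pkl","rb"));K,W=cam("wrist",s)
px=lambda p:(p[0]/3.3+169.65,p[1]/3.3+164.65)
P=[((56,246),.05,(-.046,-.0855)),((698,246),.05,(-.046,.0855)),((684,533),.05,(.046,.0855)),((76,533),.05,(.046,-.0855)),((24,68),.015,(-.085,-.1)),((732,68),.015,(-.085,.1))]
t,th,r=fit([m for *_,m in P],[ray(K,W,px(p),z) for p,z,m in P]);print(t,th,r)
R=np.array([[np.cos(th),-np.sin(th)],[np.sin(th),np.cos(th)]])
for p in [(166,171),(201,171),(554,171),(590,171)]: print((R.T@(ray(K,W,px(p),.033)[:2]-t))*1000)
print("tcp",R.T@(s["ee_pos"][:2]-t)*1000)
for z in (.069,.072): print([np.round(R.T@(ray(K,W,px(p),z)[:2]-t)*1000,1) for p in [(146,322),(610,320),(595,549),(160,550)]])
```

```text
[ 0.62385054 -0.09079974] 0.3404678155323791 [1.25355508 2.05536375 2.43604071 1.91953244 1.48036327 1.68663068]
[-60.27455212 -57.56163113]
[-60.26039319 -48.07295978]
[-60.11757287  47.63870622]
[-60.10300585  57.40085941]
tcp [-90.81379179  -1.075111  ]
[array([-34.2, -58. ]), array([-34.6,  57.5]), array([34.8, 58.1]), array([ 34.9, -58.8])]
[array([-35.9, -57.3]), array([-36.2,  56.8]), array([32.3, 57.4]), array([ 32.4, -58.1])]
```

Both bar fronts now measure -60.2 mm (home is -60), and the block is still about 4 mm high. Next: straddle the block with the opened fingers so that each tip lands on one flat end near y = ±46.

send_rows --plan '[[[-0.03,0.001,0,0,0.9],[-0.07,0.001,0.01,0,0.9],[-0.091,0.001,0.04,0,0.9],[-0.091,0.001,0.07,0,0.9],[-0.091,0.001,0.088,0,0.9],[-0.091,0.001,0.092,0,0.9],[-0.091,0.001,0.093,0,0.9],[-0.091,0.001,0.093,0,0.9]]]'

```text
time_s: 10.5
ee_pos: [0.625, -0.0908, 0.1065]
ee_rot: [-3.141, 0.0, -2.802]
force: [-0.2, -0.6, 0.9]
finger_gap: 0.0769
```

Run:
```python
from h import *
rep("w6");im=get_image("side");cv2.imwrite("pics/sd6.png",cv2.resize(im[150:310,235:400],None,fx=3.6,fy=3.6,interpolation=cv2.INTER_CUBIC))
```

```text
10.5 vise [ 0.8 -0.4] z 106.5 F [-0.4 -0.5] 0.9 yaw err deg 0.07 gap 0.0769
```

View pics/w6.png

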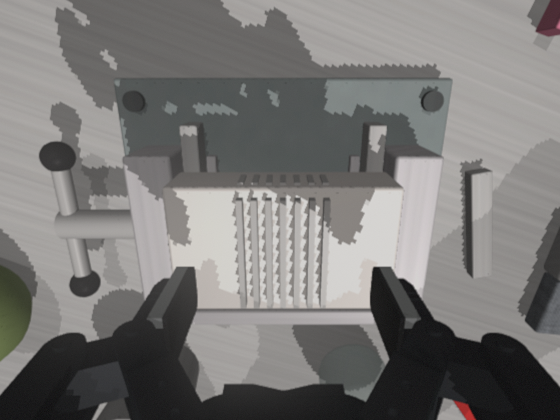

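View pics/sd6.png

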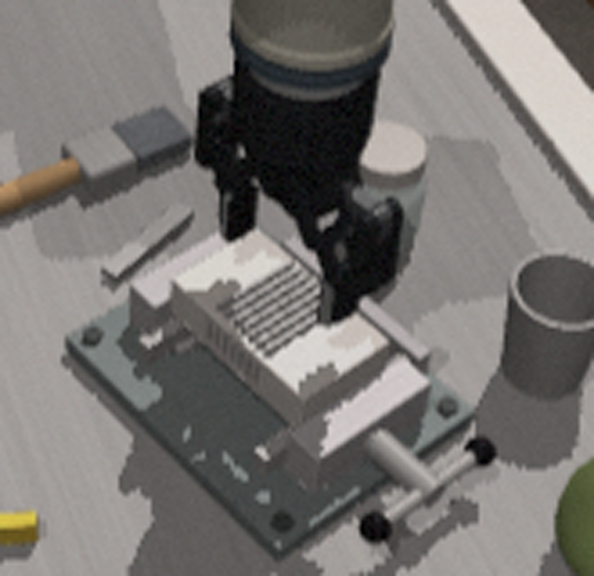

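The fingers stand over the flat block ends, clear of the blades. Descending in small, force-checked steps.

send_rows --plan '[[[-0.0,0,0.003,0,0.9],[0,0,0.006,0,0.9],[0,0,0.009,0,0.9],[0,0,0.012,0,0.9],[0,0,0.014,0,0.9]]]'

```text
time_s: 11.1
ee_pos: [0.6246, -0.0903, 0.0919]
ee_rot: [3.141, -0.0, -2.801]
force: [0.4, -0.3, 0.0]
finger_gap: 0.0768
```

send_rows --plan '[[[0,0,0.001,0,0.9],[0,0,0.002,0,0.9],[0,0,0.003,0,0.9],[0,0,0.003,0,0.9]]]'

```text
time_s: 11.5
ee_pos: [0.6247, -0.0903, 0.0892]
ee_rot: [3.142, -0.0, -2.802]
force: [-0.3, 0.1, -0.1]
finger_gap: 0.0766
```

send_rows --plan '[[[0,0,0.001,0,0.9],[0,0,0.002,0,0.9],[0,0,0.003,0,0.9],[0,0,0.003,0,0.9]]]'

```text
time_s: 11.9
ee_pos: [0.6246, -0.0904, 0.0861]
ee_rot: [3.141, -0.0, -2.802]
force: [0.2, 0.2, 0.3]
finger_gap: 0.0771
```

send_rows --plan '[[[0,0,0.001,0,0.9],[0,0,0.002,0,0.9],[0,0,0.002,0,0.9]]]'

```text
time_s: 12.2
ee_pos: [0.6246, -0.0903, 0.0841]
ee_rot: [3.141, -0.0, -2.802]
force: [-0.3, -0.2, -0.3]
finger_gap: 0.0767
```

send_rows --plan '[[[0,0,0.001,0,0.9],[0,0,0.002,0,0.9],[0,0,0.002,0,0.9]]]'

```text
time_s: 12.5
ee_pos: [0.6247, -0.0903, 0.0821]
ee_rot: [3.142, -0.0, -2.802]
force: [-0.7, -0.9, -0.9]
finger_gap: 0.0772
```

send_rows --plan '[[[0,0,0.0005,0,0.9],[0,0,0.001,0,0.9]]]'

```text
time_s: 12.7
ee_pos: [0.6248, -0.0904, 0.0813]
ee_rot: [-3.142, 0.0, -2.802]
force: [-0.2, 0.1, 0.5]
finger_gap: 0.0772
```

send_rows --plan '[[[0,0,0.0005,0,0.9],[0,0,0.001,0,0.9]]]'

```text
time_s: 12.9
ee_pos: [0.6248, -0.0904, 0.0803]
ee_rot: [-3.142, 0.0, -2.802]
force: [-0.7, 0.1, 0.5]
finger_gap: 0.0767
```

send_rows --plan '[[[0,0,0.0005,0,0.9],[0,0,0.001,0,0.9]]]'

```text
time_s: 13.1
ee_pos: [0.6247, -0.0904, 0.0792]
ee_rot: [-3.142, -0.0, -2.802]
force: [0.2, 0.8, 4.4]
finger_gap: 0.0768
```

send_rows --plan '[[[0,0,0.0005,0,0.9],[0,0,0.001,0,0.9]]]'

```text
time_s: 13.3
ee_pos: [0.6248, -0.0904, 0.0791]
ee_rot: [-3.142, 0.0, -2.802]
force: [-2.9, 0.9, 10.9]
finger_gap: 0.077
```

Contact at TCP z ≈ 0.0792, with the force rising smoothly. Continuing gently.

send_rows --plan '[[[0,0,0.0004,0,0.9],[0,0,0.0008,0,0.9]]]'

```text
time_s: 13.5
ee_pos: [0.6248, -0.0904, 0.0785]
ee_rot: [-3.142, 0.0, -2.802]
force: [-4.9, 1.1, 10.7]
finger_gap: 0.077
```

send_rows --plan '[[[0,0,0.0004,0,0.9],[0,0,0.0008,0,0.9]]]'

```text
time_s: 13.7
ee_pos: [0.6248, -0.0904, 0.0777]
ee_rot: [-3.142, 0.0, -2.802]
force: [-4.0, 0.0, 10.3]
finger_gap: 0.077
```

send_rows --plan '[[[0,0,0.0004,0,0.9],[0,0,0.0008,0,0.9]]]'

```text
time_s: 13.9
ee_pos: [0.6248, -0.0904, 0.0769]
ee_rot: [-3.142, 0.0, -2.802]
force: [-4.4, 0.1, 10.9]
finger_gap: 0.0765
```

send_rows --plan '[[[0,0,0.0004,0,0.9],[0,0,0.0008,0,0.9]]]'

```text
time_s: 14.1
ee_pos: [0.6248, -0.0904, 0.0761]
ee_rot: [-3.142, 0.0, -2.802]
force: [-4.6, 0.7, 10.2]
finger_gap: 0.0769
```

send_rows --plan '[[[0,0,0.0004,0,0.9],[0,0,0.0008,0,0.9]]]'

```text
time_s: 14.3
ee_pos: [0.6248, -0.0904, 0.0753]
ee_rot: [-3.142, 0.0, -2.802]
force: [-3.6, 1.0, 10.6]
finger_gap: 0.0767
```

send_rows --plan '[[[0,0,0.0004,0,0.9],[0,0,0.0006,0,0.9]]]'

```text
time_s: 14.5
ee_pos: [0.6248, -0.0904, 0.0747]
ee_rot: [-3.142, 0.0, -2.802]
force: [-3.4, 0.6, 11.0]
finger_gap: 0.0767
```

send_rows --plan '[[[0,0,0.0003,0,0.9],[0,0,0.0006,0,0.9]]]'

```text
time_s: 14.7
ee_pos: [0.6248, -0.0904, 0.0741]
ee_rot: [-3.142, 0.0, -2.802]
force: [-4.0, 0.7, 14.1]
finger_gap: 0.0771
```

Force rising to 14 N after 5 mm: the seat is being reached. Continuing in 0.4–0.5 mm steps.

send_rows --plan '[[[0,0,0.0003,0,0.9],[0,0,0.0005,0,0.9]]]'

```text
time_s: 14.9
ee_pos: [0.6248, -0.0904, 0.0741]
ee_rot: [-3.141, 0.0, -2.802]
force: [-5.9, 0.8, 16.8]
finger_gap: 0.0771
```

send_rows --plan '[[[0,0,0.0002,0,0.9],[0,0,0.0004,0,0.9],[0,0,0.0004,0,0.9]]]'

```text
time_s: 15.2
ee_pos: [0.6248, -0.0904, 0.0741]
ee_rot: [-3.141, 0.0, -2.802]
force: [-7.1, 1.4, 18.4]
finger_gap: 0.077
```

send_rows --plan '[[[0,0,0.0003,0,0.9],[0,0,0.0006,0,0.9],[0,0,0.0006,0,0.9]]]'

```text
time_s: 15.5
ee_pos: [0.6249, -0.0904, 0.074]
ee_rot: [-3.141, 0.0, -2.802]
force: [-8.7, 0.9, 24.5]
finger_gap: 0.0768
```

send_rows --plan '[[[0,0,0.0003,0,0.9],[0,0,0.0005,0,0.9],[0,0,0.0005,0,0.9],[0,0,0.0005,0,0.9]]]'

```text
time_s: 15.9
ee_pos: [0.6248, -0.0904, 0.074]
ee_rot: [-3.141, 0.0, -2.802]
force: [-11.6, 1.1, 29.5]
finger_gap: 0.077
```

```bash
python3 -c "
from h import *
rep();s=state();print(s['moment'])"
```

```text
15.9 vise [0.8 0.1] z 74.0 F [-10.6   4.8] 29.5 yaw err deg 0.1 gap 0.077
[0.28404462 1.81453442 0.03204618]
```

The block stopped hard at TCP z = 0.074 and holds with 29.5 N, under the 45 N limit. Releasing gradually straight up.

send_rows --plan '[[[0,0,-0.001,0,0.9],[0,0,-0.002,0,0.9],[0,0,-0.003,0,0.9],[0,0,-0.005,0,0.9],[0,0,-0.01,0,0.9],[0,0,-0.03,0,0.9],[0,0,-0.06,0,0.9],[0.05,0,-0.1,0,0.9],[0.09,0,-0.125,0,0.9],[0.09,0,-0.125,0,0.9],[0.09,0,-0.125,0,0.9]]]'

```text
time_s: 17.0
ee_pos: [0.5397, -0.121, 0.1976]
ee_rot: [-3.14, 0.002, -2.803]
force: [0.8, 0.2, -0.4]
finger_gap: 0.077
```

Run:
```python
from h import *;import pickle
pickle.dump(state(),open("s3.pkl","wb"));rep("w7")
a=cv2.imread("pics/w7.png")
cv2.imwrite("pics/w7c.png",cv2.resize(a[165:345,170:410],None,fx=3.3,fy=3.3,interpolation=cv2.INTER_CUBIC))
cv2.imwrite("pics/scene7.png",get_image("scene"))
```

```text
17.0 vise [-89.7  -0.5] z 197.6 F [ 0.8 -0.1] -0.4 yaw err deg 0.03 gap 0.077
```

View pics/w7c.png

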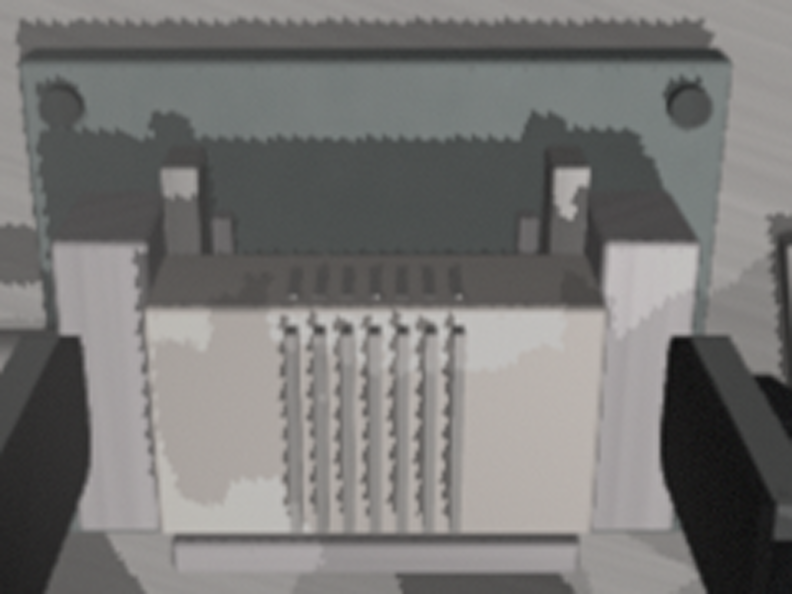

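View pics/scene7.png

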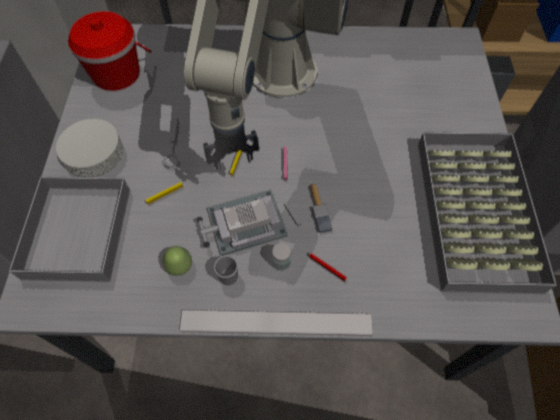

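Run:
```python
from h import *;import pickle
s=pickle.load(open("s3.pkl","rb"));K,W=cam("wrist",s)
px=lambda p:(p[0]/3.3+169.65,p[1]/3.3+164.65)
for p in [(162,167),(198,167),(552,167),(589,167)]: print("bar",np.round(v0(ray(K,W,px(p),.033)),1))
for z in (.061,.065,.069): print(z,[np.round(v0(ray(K,W,px(p),z)),1).tolist() for p in [(148,307),(603,306),(590,532),(162,533)]])
rep()
a=cv2.imread("pics/scene0.png");b=cv2.imread("pics/scene7.png")
for n,lo,hi,(x0,y0,x1,y1) in [("squash",(35,90,60),(45,255,255),(155,235,200,285)),("brush",(5,90,60),(20,255,255),(300,175,340,240))]:
    for im in(a,b):
        m=cv2.inRange(cv2.cvtColor(im,cv2.COLOR_BGR2HSV),np.array(lo),np.array(hi))[y0:y1,x0:x1];q=np.argwhere(m);print(n,q.mean(0) if len(q) else None,len(q))
```

```text
bar [-59.9 -58.2]
bar [-59.9 -48.4]
bar [-59.9  47.3]
bar [-60.   57.3]
0.061 [[-32.6, -58.5], [-33.0, 57.6], [36.9, 58.6], [37.3, -59.2]]
0.065 [[-34.8, -57.6], [-35.2, 56.7], [33.6, 57.7], [34.1, -58.3]]
0.069 [[-37.0, -56.7], [-37.3, 55.8], [30.4, 56.8], [30.8, -57.4]]
17.1 vise [-88.5  -0.2] z 195.9 F [0.2 0.6] -0.5 yaw err deg 0.08 gap 0.0768
squash [25.29484902 21.14742451] 563
squash [25.45373665 21.21530249] 562
brush [19.46017699 15.25663717] 113
brush [19.47826087 15.26086957] 115
```

The block top fits a height of 65 mm and is level. The bar fronts are at -60, the arm is free, and the bystanders look unmoved. Handing in.

```bash
python3 -c "
from cell import *
print(close_job())"
```

```text
the job is handed in; nothing more can be done
None
```

The job is handed in: both bars are home against the stop, and the block is pressed down on them and released. It took about 17 s of the 48 s allowed.

- **Bars:** I pushed each one in with shut fingers until it stopped against the wall, at about 6–7 N. Afterwards both front faces measured about -60 mm in the vise frame, which is home, while the block was still about 4–5 mm up.
- **Block:** I pressed both flat ends together with the opened fingers. It slid at about 11 N and stopped hard after about 5 mm. I held it at up to 29.5 N, under the 45 N limit, and released straight up.
- **Last checks:** The block top fits a height of 65 mm and looks level, and the bars are still at -60 mm. The tool force is about 0. The squash and brush measured unmoved, and the other bystanders looked unmoved in the scene picture.
- **Not checked:** I did not tug the bars to test the grip. That they hold is inferred from the hard stop and the press. The 29.5 N was the total over both ends; I did not measure the share on each bar.
- **Disagreement:** The calibration fits left 1–2.5 mm residuals.

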